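Close the pierogi press and hold it on its stop

TASK

Close the empty pierogi press: first swing its guard lever by the upright handle until it drops into the notch marked by the arrowhead, not short of it and not past it, so that the guard leaves the nest uncovered and stays there. Then set the yellow press cap, plug down, into the steel nest ring and press it down against the sprung ejector until its flange sits fully home and level on the ring; finish while still holding it pressed down there, firmly but without brute force. Leave the colander, measuring cup and brush where they are.

Things in the scene. Friction and masses are not known exactly. Their poses are not given: they have to be found in the camera images.
- lever (a joint): Guard lever, rad: flat, level, two-armed, on a vertical pivot. At 0 its round guard plate (72 mm) covers the nest. Grows counter-clockwise seen from above; end stop 1.6, starts at 0 to 0.3. The notch is at 1.25: a sprung ball rides over a low ridge (3 to 4 N at the handle), drops in and holds within 0.03; a second ridge lies just past it. Elsewhere light friction (under 1 N) keeps it where left.
- lever_grip (a point): Middle of the lever's upright black handle post: round, 18 mm across, 45 mm tall (foot on the lever 63 mm above the bench, top 108 mm), always upright, 95 mm from the pivot on the side away from the guard plate. The point is 85 mm above the bench.
- lever_pivot (a point): Point on the lever's vertical pivot axis at the height of lever_grip (85 mm above the bench). Below it is an aluminium drum 110 mm across whose top is 44 mm above the bench.
- notch (a point): Where lever_grip stands when the lever is in the marked notch (95 mm from lever_pivot, 85 mm above the bench). A raised arrowhead on the base plate points at the notch, which lies between two low radial ridges on the drum's top.
- nest (a point): Centre of the nest's mouth at the ring's top face, 50 mm above the bench; z up. The nest is a steel ring, 100 mm outside, bore 78 mm, 110 mm from the pivot, on the fixed press (base plate 150 x 270 x 14 mm). With the lever in the notch the guard's edge is about 65 mm from the nest's centre.
- plunger (a joint): Travel of the sprung ejector in the middle of the nest, in m, 0 at rest, growing downward: a flat steel head 40 mm across whose top stands 8 mm below the ring's top face at rest. It pushes up with about 4 N at rest, rising to about 9 N at 0.014, where the cap's flange meets the ring (the hard stop); a total push of about 12 to 30 N on the cap holds it firmly home.
- cap_grip (a point): On the press cap's axis, in its knob, 52 mm above its underside; z along the axis, up. Loose yellow plastic, 0.1 to 0.25 kg, standing plug down: plug 70 mm across, 22 tall; flange 96 across, 8 thick; upright round knob 28 across, 40 tall (70 mm in all). Loose in the nest it rests on the ejector, flange 14 mm above the ring; fully home this point is 30 mm above point nest.
- cap: The press cap itself (see cap_grip); origin at the centre of the plug's underside, z up.
- ring: The nest ring itself (see nest); origin on its axis, 36 mm below its top face.
- colander: White enamel colander, 210 mm across, 80 mm tall; leave it alone. Origin at the centre of its underside.
- measuring_cup: Glass measuring cup, 92 mm across, 105 mm tall, with a side handle; leave it alone. Origin at the centre of its underside.
- brush: Kitchen brush about 200 mm long lying on the bench; leave it alone. Origin on its underside.
Not all that is in view belongs to the job. What is shaped like the cap but blue or red is not meant.

How it is judged:
By the outcome, as a careful person would: the job done as asked, in the order asked, and still so for the second after the job is handed in, while the arm keeps its last pose, push and grip.
It also fails if it takes over 54 s, if anything falls off the work surface, if the arm or the gripper's body presses on something with over 40 N, if the wrist force passes 120 N, or if a joint passes its speed limit or range.

ROBOT

A 6-joint arm with a two-finger parallel gripper is mounted at the origin on the work surface. World frame = base frame: x ahead of the robot, y to its left, z up, the work surface at z = 0. Lengths are in m, angles in degrees, forces in N, time in s.
With the tool pointing down it reaches from about 0.375 to 0.75 m from the base axis. Payload 9 kg.
Tool frame: the origin (TCP) lies where the fingers leave the gripper's body, on its centre line; the fingertips stand 73 mm ahead of it and the grasp point (between the pads) lies 54 mm ahead of it (robot.tip_reach is the distance from the TCP to the fingertips, in m); z points along the fingers, y is the line along which they close (so a half turn about z gives the same grasp; the last joint's range is limited). The gripper opens to 85 mm and grips with 20 to 120 N. Pads are 22 mm wide; open, the fingers measure 114 mm over their backs; the gripper's body (76 mm by 85 mm) begins 54 mm behind the grasp point. The pads swing forward as they close: fully open they stand 13 mm farther back than shut.
Start: joints at [52.787, 5.964, 5.575, 89.605, 0, 77.527], TCP at [0.251, 0.545, 0.304] pointing down, gripper open.
Joint ranges: [-171.21, 171.21], [-48.23, 106.86], [-62.78, 66.21], [-105.2, 120.99], [-86.42, 89.51], [-180, 180]. Speed limits (degrees/s): [127.2, 127.2, 147.25, 180, 180, 180].

INTERFACE

Orientations are given as [roll, pitch, yaw] about the fixed x, y, z axes, in that order (R = Rz(yaw) Ry(pitch) Rx(roll)).
In Python, from plant import robot gives the robot as it stands. Calls block until the motion is done:
- robot.move_pose(position, orientation): joint-space move of the TCP to a pose.
- robot.line_to(position, vel=0.15, rotation=None, guard=None): straight line of the TCP; rotation=None keeps the orientation; vel is the mean speed in m/s. With guard (N) it stops when the force on the tool has changed by that much, and returns True; else False.
- robot.goto_joints(angles): joint-space move.
- robot.set_gripper(opening): finger opening in m; the grip force is fixed at half the most; returns when the fingers have stopped.
- robot.pause(seconds).
- robot.ik(position, orientation): joint angles nearest the present ones, or None.
- robot.observe(): the state.
- robot.grab_frame(name): name is "scene" or "top" or "wrist"; returns the picture (384x512x3 uint8, blue, green, red); there is no depth.
- robot.get_calibration(name): a dict with "vertical_fov" (degrees; the focal length in pixels is half the picture's height over the tangent of half this angle, whatever the lens; pixels are square), "cx", "cy" (the principal point, pixels), "rvec" (rotation vector, rad) and "tvec" (3), from world to camera coordinates, as OpenCV has them. Camera axes: x right, y down, z forward; pixel columns grow to the right and rows downward; lengths in m; the calibration is good to about 2 mm. The wrist camera is an equidistant fisheye: a pixel r from the principal point sees the ray r / f radians off the axis. A picture is of the moment at which its call begins: read the wrist's pose just before it. get_calibration takes no time and is no camera call; for the wrist camera it gives the pose at the moment of the call.
A pose or a line that the arm cannot do raises robot.IKError and nothing moves.
- robot.job_done(): hands the job in; it is judged then, once.
The state is a dict: "time": time; "q": joint angles; "qvel": joint speeds; "joint_torque": joint torques, N m; "tool_pos": TCP position; "tcp_rot": TCP orientation; "ft_force": force on the tool from outside, world axes, zero at the start; "torque": the same for the moment, N m; "gripper_width": finger opening in m; "gripper_force": force on a finger pad.
Only numpy, scipy, OpenCV 4.12 (cv2) and the standard library are available. Lean on these libraries where they do the work, as an engineer would, in place of code of your own. Each camera call takes 0.05 s, during which the arm holds its last target. There are 200 camera calls.

## Working session

There is one attempt and no reset: what is moved stays moved. The work goes in short steps, each a Python script; the robot and the scene stay as the last script left them, time stands still between calls to the robot, and variables do not carry over. Pictures are saved under pics/ and viewed, at most 10 in all, crops included, and the job is handed in when it is done.

```bash
ls; mkdir -p pics; python3 - <<'E'
from plant import robot
import cv2,numpy as np
for n in("top","scene"):
    cv2.imwrite(f"pics/{n}0.png",robot.grab_frame(n)); c=robot.get_calibration(n)
    R=cv2.Rodrigues(np.array(c["rvec"],float))[0]; print(n,c,(-R.T@np.array(c["tvec"]).ravel()).round(3))
o=robot.observe();print(o["time"],o["ft_force"],o["tcp_rot"])
E
```

```text
pics
top {'vertical_fov': 42.64027736343529, 'cx': 248.6872734227844, 'cy': 190.44277488575676, 'rvec': array([ 2.15128888, -2.15924528,  0.16441668]), 'tvec': array([-0.01047834,  0.54425466,  1.26084885])} [0.364 0.005 1.324]
scene {'vertical_fov': 42.56617787303331, 'cx': 260.93497526888814, 'cy': 191.23196949669693, 'rvec': array([ 1.0377885 ,  2.23255527, -1.16158592]), 'tvec': array([ 0.33483965, -0.14293566,  1.66894235])} [1.35  0.653 0.817]
0.1 [-0.56111177 -0.27957437 -0.68212277] [-1.79932350e+02 -1.60273164e-02  1.55258804e+02]
```

View pics/top0.png

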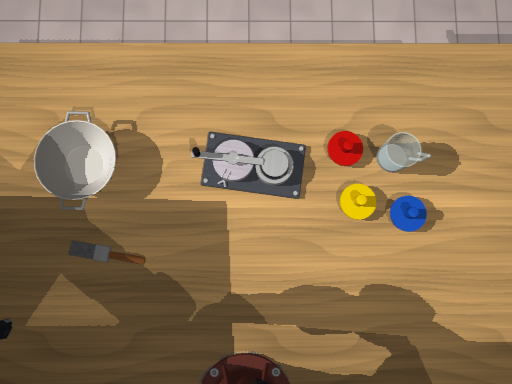

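View pics/scene0.png

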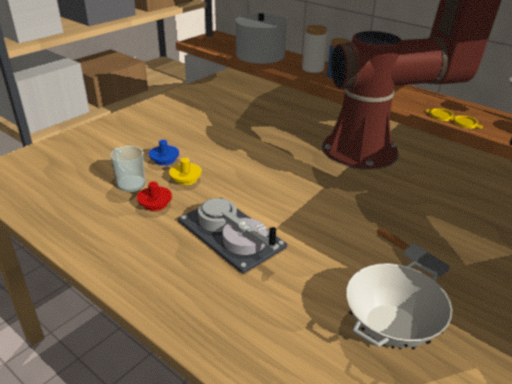

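The top view shows the press at about (253,165), the black handle at (196,152), the arrow near (225,178) and the yellow cap at (358,201). I'll zoom in on the press and cap.

```bash
python3 - <<'E'
import cv2
im=cv2.imread("pics/top0.png")
a=cv2.resize(im[125:205,185:315],None,fx=6,fy=6,interpolation=cv2.INTER_CUBIC)
cv2.imwrite("pics/crop1.png",a)
E
cat > h.py <<'E'
import cv2,numpy as np
def cam(c):
    R=cv2.Rodrigues(np.array(c["rvec"],float))[0]; t=np.array(c["tvec"],float).ravel()
    return R,t,192/np.tan(np.radians(c["vertical_fov"]/2)),c["cx"],c["cy"]
def ray(c,u,v,fish=False):
    R,t,f,cx,cy=cam(c); x=(u-cx)/f; y=(v-cy)/f
    if fish:
        r=np.hypot(x,y)+1e-12; d=np.array([x/r*np.sin(r),y/r*np.sin(r),np.cos(r)])
    else: d=np.array([x,y,1.])
    return -R.T@t, R.T@d
def onz(c,u,v,z,fish=False):
    o,d=ray(c,u,v,fish); return o+d*(z-o[2])/d[2]
E
python3 - <<'E'
from plant import robot
from h import *
im=cv2.imread("pics/top0.png"); c=robot.get_calibration("top")
hsv=cv2.cvtColor(im,cv2.COLOR_BGR2HSV)
m=cv2.inRange(hsv,(22,180,120),(35,255,255)); m[:150]=0
n,l,s,ce=cv2.connectedComponentsWithStats(m)
for i in range(1,n):
    if s[i,4]>30: print("yellow",s[i],ce[i],onz(c,*ce[i],.028).round(4))
# dark base plate + handle
m=cv2.inRange(im,(0,0,0),(75,75,75)); m[:125]=0;m[205:]=0;m[:,:185]=0;m[:,315:]=0
n,l,s,ce=cv2.connectedComponentsWithStats(m)
for i in range(1,n):
    if s[i,4]>15: print("dark",s[i],ce[i])
for p in((196,152),): print(onz(c,*p,.108))
E
```

```text
yellow [ 339  184   37   36 1039] [357.54186718 201.14051973] [ 0.5161 -0.3021  0.028 ]
dark [206 137  34  16  83] [218.34939759 144.44578313]
dark [245 142  36  16 169] [258.62130178 147.46153846]
dark [275 145  31  43 461] [295.25813449 168.54663774]
dark [192 147   8  10  58] [196.         151.46551724]
dark [235 164  24  18 144] [250.40277778 176.        ]
dark [260 165  29  14  72] [273.20833333 174.33333333]
[0.63262936 0.12082713 0.108     ]
```

View pics/crop1.png

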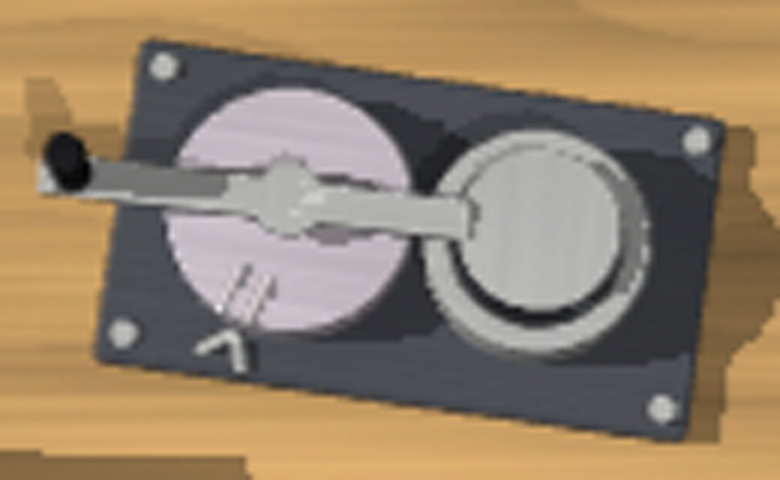

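The crop shows the drum centred near (288,210), the ring near (537,243) and the arrow apex near (233,333), pointing between two ridges. The handle top is near (68,162). Next I'll compute the geometry.

```bash
python3 - <<'E'
from plant import robot
from h import *
c=robot.get_calibration("top")
def P(x,y,z): return onz(c,185+(x+.5)/6-.5,125+(y+.5)/6-.5,z)
cor=[P(*p,.014) for p in((147,38),(722,120),(684,441),(96,362))]
for a in cor: print("corner",a.round(4))
print("sides",[round(float(np.linalg.norm(cor[i]-cor[i-1])),4) for i in range(4)],"ctr",np.mean(cor,0).round(4))
pv=P(288,210,.044); ne=P(537,243,.05); print("pivot",pv.round(4),"nest",ne.round(4),np.linalg.norm((pv-ne)[:2]))
hd=P(68,160,.108); print("handle",hd.round(4),np.linalg.norm((hd-pv)[:2]))
d=pv-ne; a0=np.arctan2(d[1],d[0]); ah=np.arctan2(*(hd-pv)[1::-1])
x=(cor[0]+cor[3]-cor[1]-cor[2]); print("axis deg",np.degrees(a0),"plate axis",np.degrees(np.arctan2(x[1],x[0])),"lever",ah-a0)
ar=P(233,333,.016); rd=P(247,293,.046)
for q in(ar,rd): print("arrow/ridge lever angle",np.arctan2(*(q-pv)[1::-1])-a0)
print(robot.tip_reach)
# scene-check: project
s=robot.get_calibration("scene"); R,t,f,cx,cy=cam(s)
for q in(hd,pv,ne,[.516,-.302,.07]):
    p=R@np.array(q)+t; print((f*p[0]/p[2]+cx,f*p[1]/p[2]+cy))
E
```

```text
corner [0.7122 0.0947 0.014 ]
corner [ 0.6735 -0.1669  0.014 ]
corner [ 0.5265 -0.1468  0.014 ]
corner [0.563  0.1166 0.014 ]
sides [0.1508, 0.2644, 0.1484, 0.2659] ctr [ 0.6188 -0.0256  0.014 ]
pivot [0.6261 0.0299 0.044 ] nest [ 0.6099 -0.0796  0.05  ] 0.11068896120704377
handle [0.6346 0.1211 0.108 ] 0.09155431509158814
axis deg 81.57598363657334 plate axis 81.85735652244612 lever 0.05422750668547849
arrow/ridge lever angle 1.2541696983505046
arrow/ridge lever angle 1.2712070555845938
0.0726
(np.float64(272.9142618178374), np.float64(227.04436176472282))
(np.float64(245.31397604730748), np.float64(230.545705943773))
(np.float64(217.73528599791803), np.float64(208.43385279922663))
(np.float64(184.71661431506664), np.float64(159.16400127363437))
```

```bash
python3 - <<'E'
from plant import robot
from h import *
import json
robot.move_pose([.6347,.1246,.25],[180,0,84.8]); robot.set_gripper(.05)
c=robot.get_calibration("wrist"); cv2.imwrite("pics/w1.png",robot.grab_frame("wrist"))
json.dump({k:np.array(v).tolist() for k,v in c.items()},open("w1.json","w"))
R,t,f,cx,cy=cam(c); print(f,cx,cy,-R.T@t,R[2])
o=robot.observe();print(o["time"],o["ft_force"],o["tool_pos"],o["gripper_width"],o["q"])
E
```

```text
297.3186396354542 260.3553878415129 191.06037191132882 [0.64166303 0.19239548 0.32094169] [-0.02480082 -0.26548899 -0.96379485]
2.65 [-0.80663886 -0.85203951 -0.38212704] [0.63466732 0.12469338 0.25001926] 0.05002225459273376 [-4.42806764e-01  1.39617778e+01  8.81969276e+00  8.48583013e+01
 -1.34294250e-03  9.47492877e+01]
```

View pics/w1.png

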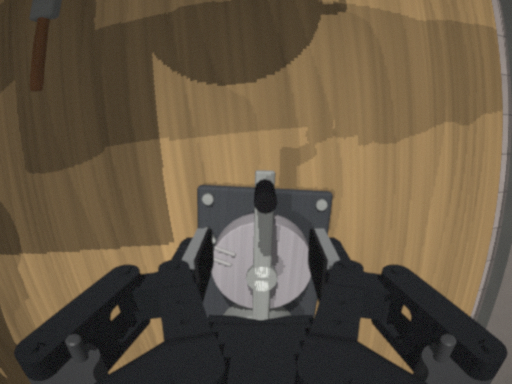

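The wrist view shows the handle post spanning (265,182) at the foot to (265,208) at the top. The drum circle spans u 211 to 315, with the hub near (262,277).

```bash
python3 - <<'E'
import json
from h import *
c=json.load(open("w1.json")); im=cv2.imread("pics/w1.png")
m=(im.max(2)<45).astype(np.uint8); m[:170]=0;m[225:]=0;m[:,:245]=0;m[:,285:]=0
n,l,s,ce=cv2.connectedComponentsWithStats(m)
for i in range(1,n):
    if s[i,4]>30: print(s[i],ce[i],onz(c,*ce[i],.085,True).round(4)); b=s[i]
u=ce[1:][s[1:,4].argmax()][0]
# project model post silhouette for given centre, fit
R,t,f,cx,cy=cam(c)
def proj(X):
    p=X@R.T+t; th=np.arctan2(np.hypot(p[:,0],p[:,1]),p[:,2]); k=f*th/np.hypot(p[:,0],p[:,1]); return np.c_[p[:,0]*k+cx,p[:,1]*k+cy]
a=np.linspace(0,2*np.pi,40)
def circ(x,y,z,r): return np.c_[x+r*np.cos(a),y+r*np.sin(a),0*a+z]
for y in(.120,.1225,.125):
    p=proj(np.r_[circ(.6347,y,.108,.009),circ(.6347,y,.063,.009)]); print(y,p.min(0),p.max(0))
p=proj(circ(.6261,.0299,.044,.055));print("drum",p.min(0),p.max(0))
E
```

```text
[254 180  23  33 589] [265.00679117 196.60611205] [0.639  0.1223 0.085 ]
0.12 [248.15173141 182.83084766] [271.89846802 219.75578359]
0.1225 [247.81224641 180.12002192] [271.63762552 216.71379019]
0.125 [247.47147215 177.3974196 ] [271.37420386 213.64844816]
drum [208.85399619 221.60894919] [310.87819073 309.19434151]
```

```bash
cat >> h.py <<'E'
A0=np.radians(81.7); PV=np.array([.6270,.0305]); NE=np.array([.6108,-.0790])
def hp(l,r=.095): return PV+r*np.array([np.cos(A0+l),np.sin(A0+l)])
E
python3 - <<'E'
from plant import robot
from h import *
def show(tag,l=None):
    o=robot.observe(); F=np.array(o["ft_force"]); a=A0+(l or 0); t=np.array([-np.sin(a),np.cos(a)]);r=np.array([np.cos(a),np.sin(a)])
    print(tag,round(o["time"],2),"tan %.1f rad %.1f z %.1f"%(F[:2]@t,F[:2]@r,F[2]),np.round(o["tool_pos"],4),round(o["gripper_width"],4),round(o["gripper_force"],1))
l=.045; yaw=np.degrees(A0+l)
robot.line_to([*hp(l),.25],rotation=[180,0,yaw])
print(robot.line_to([*hp(l),.144],vel=.1,guard=8)); show("down",l)
robot.set_gripper(.0); show("grip",l)
for l in np.r_[np.arange(.15,1.06,.1)]:
    robot.line_to([*hp(l),.144],vel=.1,rotation=[180,0,np.degrees(A0+l)]); show("%.2f"%l,l)
E
```

```text
False
down 4.11 tan -0.2 rad 0.2 z 0.6 [0.637  0.125  0.1449] 0.0501 0.0
grip 4.51 tan 0.1 rad 0.1 z 5.1 [0.6369 0.125  0.1447] 0.0164 58.4
0.15 4.77 tan 0.8 rad 0.2 z 5.0 [0.6266 0.1255 0.1447] 0.0167 58.8
0.25 5.02 tan 1.0 rad 0.8 z 6.7 [0.6172 0.125  0.1447] 0.0164 58.9
0.35 5.27 tan 0.8 rad 0.5 z 5.1 [0.6078 0.1236 0.1447] 0.0166 58.9
0.45 5.52 tan 1.3 rad 1.0 z 6.2 [0.5986 0.1212 0.1447] 0.0164 58.9
0.55 5.77 tan 1.6 rad 2.0 z 5.9 [0.5896 0.1179 0.1447] 0.0163 58.9
0.65 6.02 tan 0.1 rad 1.8 z 7.8 [0.5811 0.1137 0.1447] 0.0163 59.0
0.75 6.27 tan 0.8 rad 2.9 z 8.2 [0.5729 0.1087 0.1447] 0.0164 59.0
0.85 6.52 tan 0.4 rad 3.7 z 7.3 [0.5653 0.103  0.1447] 0.0165 59.1
0.95 6.77 tan 2.5 rad 4.4 z 8.5 [0.5584 0.0965 0.1447] 0.0163 59.1
1.05 7.02 tan 0.7 rad 5.3 z 8.1 [0.552  0.0893 0.1447] 0.0167 59.2
```

```bash
python3 - <<'E'
from plant import robot
from h import *
for l in np.arange(1.08,1.251,.017):
    robot.line_to([*hp(l),.144],vel=.05,rotation=[180,0,np.degrees(A0+l)]); o=robot.observe()
    F=np.array(o["ft_force"]); a=A0+l; p=np.array(o["tool_pos"])[:2]-PV
    print("%.3f act %.3f r %.4f tan %.1f rad %.1f Mz %.2f t %.2f"%(l,np.arctan2(p[1],p[0])-A0,np.hypot(*p),F[:2]@[-np.sin(a),np.cos(a)],F[:2]@[np.cos(a),np.sin(a)],o["torque"][2],o["time"]))
E
```

```text
1.080 act 1.079 r 0.0953 tan 1.1 rad 5.7 Mz 0.01 t 7.27
1.097 act 1.095 r 0.0953 tan 0.8 rad 4.8 Mz -0.06 t 7.52
1.114 act 1.113 r 0.0953 tan 0.8 rad 5.8 Mz -0.09 t 7.77
1.131 act 1.130 r 0.0953 tan 2.2 rad 4.8 Mz 0.01 t 8.02
1.148 act 1.149 r 0.0953 tan 3.0 rad 4.8 Mz -0.01 t 8.27
1.165 act 1.166 r 0.0953 tan 2.2 rad 5.3 Mz -0.12 t 8.52
1.182 act 1.184 r 0.0953 tan 3.3 rad 6.4 Mz 0.04 t 8.77
1.199 act 1.201 r 0.0953 tan 3.4 rad 5.8 Mz 0.03 t 9.02
1.216 act 1.217 r 0.0954 tan 3.2 rad 6.3 Mz -0.04 t 9.27
1.233 act 1.232 r 0.0954 tan 1.5 rad 5.9 Mz -0.11 t 9.52
1.250 act 1.249 r 0.0954 tan 1.3 rad 6.3 Mz -0.05 t 9.77
```

```bash
python3 - <<'E'
from plant import robot
from h import *
import json
robot.set_gripper(.045); robot.line_to([*hp(1.25),.25],vel=.2)
c=robot.get_calibration("wrist"); cv2.imwrite("pics/w2.png",robot.grab_frame("wrist"))
json.dump({k:np.array(v).tolist() for k,v in c.items()},open("w2.json","w"))
robot.move_pose([.516,-.302,.22],[180,0,90])
im=robot.grab_frame("top"); cv2.imwrite("pics/top1.png",im)
w=robot.grab_frame("wrist"); cv2.imwrite("pics/w3.png",w); c=robot.get_calibration("wrist")
json.dump({k:np.array(v).tolist() for k,v in c.items()},open("w3.json","w"))
a=cv2.resize(im[125:205,185:315],(520,320),interpolation=cv2.INTER_CUBIC); b=cv2.imread("pics/w2.png")
s=cv2.resize(np.hstack([b,w]),(800,300),interpolation=cv2.INTER_AREA)
s=np.vstack([s,np.pad(cv2.resize(a,(487,300)),((0,0),(0,313),(0,0)))]); cv2.imwrite("pics/m1.png",s)
print(robot.observe()["time"],robot.observe()["q"])
E
```

```text
12.3917 [-4.27376313e+01  5.57637642e+00 -3.53395259e+00  8.08827032e+01
  1.12043759e-02  4.71251904e+01]
```

View pics/m1.png

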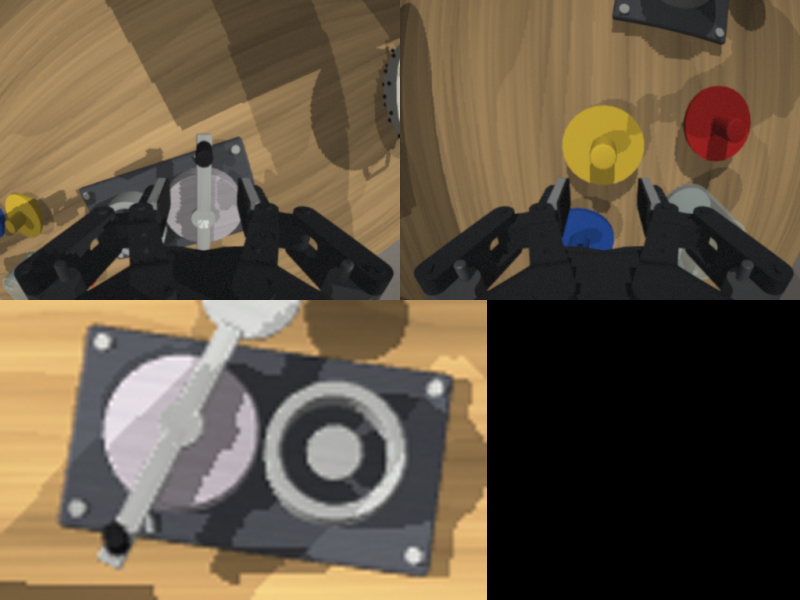

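The combined picture shows the lever lying over the arrow, the nest clear, and the yellow cap under the wrist between the fingers. I'll check the lever angle and refine the cap and nest positions numerically.

```bash
python3 - <<'E'
from plant import robot
from h import *
import json
from scipy.optimize import least_squares
T=robot.get_calibration("top"); im=cv2.imread("pics/top1.png")
def hand(im,x0,x1,y0,y1):
    m=(im.max(2)<45).astype(np.uint8); M=np.zeros_like(m); M[y0:y1,x0:x1]=m[y0:y1,x0:x1]
    mo=cv2.moments(M,True); return mo["m00"],mo["m10"]/mo["m00"],mo["m01"]/mo["m00"]
for f,b in(("pics/top0.png",(188,203,143,160)),("pics/top1.png",(208,223,180,198))):
    n,u,v=hand(cv2.imread(f),*b); p=onz(T,u,v,.090); d=p[:2]-PV
    print(f,n,u,v,p.round(4),"r",np.hypot(*d).round(4),"lever",np.arctan2(d[1],d[0])-A0)
w2=json.load(open("w2.json")); i2=cv2.imread("pics/w2.png")
m=(i2.max(2)<45).astype(np.uint8); M=0*m; M[170:220,240:285]=m[170:220,240:285]; ys,xs=np.where(M); print("w2",len(xs),xs.min(),xs.max(),ys.min(),ys.max())
p=onz(w2,(xs.min()+xs.max()+1)/2,ys.mean(),.087,True); d=p[:2]-PV; print(p.round(4),"r",np.hypot(*d),"lever",np.arctan2(d[1],d[0])-A0)
# nest: ejector top (z .042) in top1 -> bright blob
g=im.astype(int).mean(2); print("crop ejector")
x,y=185+333/3.746,125+(452-300)/3.75
G=(g>110).astype(np.uint8); n,l,s,ce=cv2.connectedComponentsWithStats(G[140:195,250:300])
for i in range(1,n):
    if s[i,4]>40: print(s[i],ce[i]+[250,140],onz(T,*(ce[i]+[250,140]),.042).round(4),onz(T,*(ce[i]+[250,140]),.05).round(4))
# cap
w3=json.load(open("w3.json"))
def yel(I,y0=0):
    h=cv2.cvtColor(I,cv2.COLOR_BGR2HSV); m=cv2.inRange(h,(20,140,60),(36,255,255)); m[:y0]=0
    n,l,s,ce=cv2.connectedComponentsWithStats(m); k=1+s[1:,4].argmax()
    return max(cv2.findContours((l==k).astype(np.uint8),0,1)[0],key=len)[:,0].astype(float)
for nm,I,c,fi in(("top",cv2.imread("pics/top0.png"),T,0),("w3",cv2.imread("pics/w3.png"),w3,1)):
    C=yel(I); X=np.array([onz(c,*q,.030,fi)[:2] for q in C])
    r=least_squares(lambda p:np.hypot(*(X-p).T)-.048,X.mean(0),loss="soft_l1",f_scale=.002); print(nm,r.x.round(4),len(X),np.median(np.abs(r.fun)))
E
```

```text
pics/top0.png 47.0 196.10638297872342 151.61702127659575 [0.6376 0.1223 0.09  ] r 0.0924 lever 0.029827264263004416
pics/top1.png 40.0 215.65 188.4 [0.5424 0.0719 0.09  ] r 0.0942 lever 1.26087535798895
w2 581 249 272 181 212
[0.5446 0.0731 0.087 ] r 0.09279984718832271 lever 1.2384014282323963
crop ejector
[30  0 20  4 51] [292.         141.15686275] [ 0.6763 -0.1288  0.042 ] [ 0.6744 -0.128   0.05  ]
[  5   7  39  37 504] [274.12103175 165.06944444] [ 0.6114 -0.0802  0.042 ] [ 0.6099 -0.0797  0.05  ]
[ 0  9  4 22 66] [251.15151515 159.5       ] [ 0.6266 -0.0194  0.042 ] [ 0.625  -0.0192  0.05  ]
[ 17  18  15  15 173] [273.83815029 165.15028902] [ 0.6112 -0.0795  0.042 ] [ 0.6097 -0.0789  0.05  ]
top [ 0.5161 -0.3019] 103 0.0008203167692807309
w3 [ 0.5167 -0.302 ] 296 0.00025442442909442975
```

```bash
python3 - <<'E'
from plant import robot
from h import *
def show(t):
    o=robot.observe(); print(t,round(o["time"],2),np.round(o["ft_force"],1),np.round(o["tool_pos"],4),round(o["gripper_width"],4),round(o["gripper_force"],1))
show("s"); print(robot.line_to([.5165,-.302,.108],vel=.1,guard=8)); show("down")
robot.set_gripper(0); show("grip")
robot.line_to([.5165,-.302,.215],vel=.15); robot.pause(.2); show("lift")
robot.line_to([.6107,-.0795,.215],vel=.15)
robot.line_to([.6107,-.0795,.175],vel=.1); robot.pause(.2); show("hover")
w=robot.grab_frame("wrist"); s=robot.grab_frame("scene"); t=robot.grab_frame("top")
b=np.vstack([cv2.resize(s[150:280,150:320],(400,306),interpolation=2),])
cv2.imwrite("pics/m2.png",np.hstack([cv2.resize(w,(400,300)),b[:300]]))
cv2.imwrite("pics/top2.png",t)
E
```

```text
s 12.39 [-0.6  0.4 -0.3] [ 0.5166 -0.3008  0.2202] 0.0451 0.0
False
down 13.66 [ 1.   0.7 -0.2] [ 0.5169 -0.3023  0.1088] 0.045 0.0
grip 13.95 [-0.2 -0.1  6.2] [ 0.517  -0.3024  0.109 ] 0.0266 59.0
lift 15.02 [ 0.5  0.4 -1.9] [ 0.5161 -0.3016  0.2138] 0.0269 59.0
hover 17.52 [ 0.3 -0.6 -0.7] [ 0.6111 -0.0797  0.1759] 0.0263 59.0
```

View pics/m2.png

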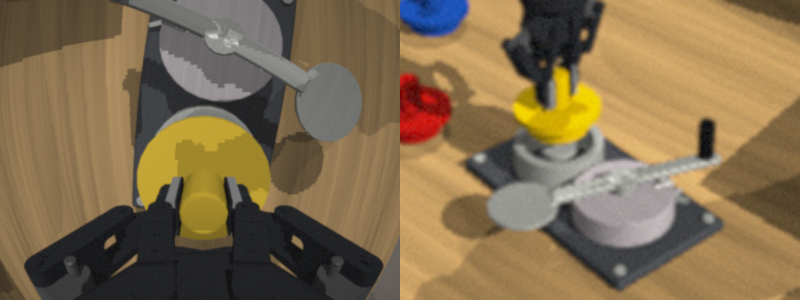

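The cap is held level over the nest, and the lever is still in the notch with the guard clear. I'll lower it now.

```bash
python3 - <<'E'
from plant import robot
from h import *
def show(t):
    o=robot.observe(); print(t,round(o["time"],2),np.round(o["ft_force"],1),np.round(o["torque"],2),np.round(o["tool_pos"],4),round(o["gripper_width"],4),round(o["gripper_force"],1)); return o
for z in(.160,.152,.147,.143,.140,.138):
    hit=robot.line_to([.6107,-.0795,z],vel=.03,guard=14); show((z,hit))
    if hit: break
E
```

```text
(0.16, False) 18.32 [ 0.1 -0.1 -0.4] [-0.   -0.03  0.06] [ 0.6107 -0.0795  0.1599] 0.0262 59.0
(0.152, False) 18.74 [-0.2  1.2 -1.1] [-0.02  0.01  0.02] [ 0.6106 -0.0794  0.1517] 0.0266 59.0
(0.147, False) 19.06 [-0.3 -0.3  4. ] [ 0.03 -0.03 -0.04] [ 0.611  -0.0796  0.1475] 0.0269 59.2
(0.143, False) 19.34 [0.7 0.6 5.1] [ 0.02 -0.12  0.01] [ 0.611  -0.0796  0.1434] 0.0264 59.4
(0.14, False) 19.59 [ 0.5 -0.2  5.7] [-0.02 -0.05 -0.05] [ 0.611  -0.0796  0.1405] 0.0265 59.5
(0.138, False) 19.84 [1.  0.4 6.7] [ 0.11 -0.   -0.  ] [ 0.6111 -0.0796  0.1387] 0.0264 59.5
```

```bash
python3 - <<'E'
from plant import robot
from h import *
z=.138
while z>.131:
    z-=.0005; robot.line_to([.6107,-.0795,z],vel=.02); robot.pause(.1)
    F=np.mean([robot.observe()["ft_force"] for _ in range(3)],0); o=robot.observe()
    print(round(z,4),F.round(1),np.round(o["torque"],2),np.round(o["tool_pos"],4),round(o["gripper_width"],4))
    if F[2]>17: break
robot.pause(.5); o=robot.observe(); print(o["time"],o["ft_force"],o["tool_pos"])
w=robot.grab_frame("wrist"); s=robot.grab_frame("scene")
cv2.imwrite("pics/m3.png",np.hstack([cv2.resize(w,(400,300)),cv2.resize(s[150:280,150:320],(400,306),interpolation=2)[:300]]))
E
```

```text
0.1375 [ 0.4 -0.4  6. ] [0.05 0.01 0.01] [ 0.611  -0.0796  0.1383] 0.0266
0.137 [-0.4  1.2  7.2] [ 0.07  0.04 -0.03] [ 0.6111 -0.0796  0.1378] 0.0274
0.1365 [-0.7  0.5  6.5] [0.08 0.07 0.02] [ 0.6111 -0.0796  0.1374] 0.0266
0.136 [-0.3 -0.4  9.1] [ 0.08  0.1  -0.01] [ 0.6111 -0.0796  0.137 ] 0.0268
0.1355 [-2.7  0.6 11.3] [ 0.19  0.53 -0.  ] [ 0.6111 -0.0796  0.1369] 0.0265
0.135 [-3.   1.9 15.6] [ 0.27  0.92 -0.05] [ 0.6111 -0.0796  0.1369] 0.0267
0.1345 [-6.   1.9 18.3] [ 0.36  1.35 -0.02] [ 0.6111 -0.0796  0.1369] 0.0268
22.7917 [-5.4688907   1.66574198 18.50392373] [ 0.61108335 -0.07959871  0.13688298]
```

View pics/m3.png

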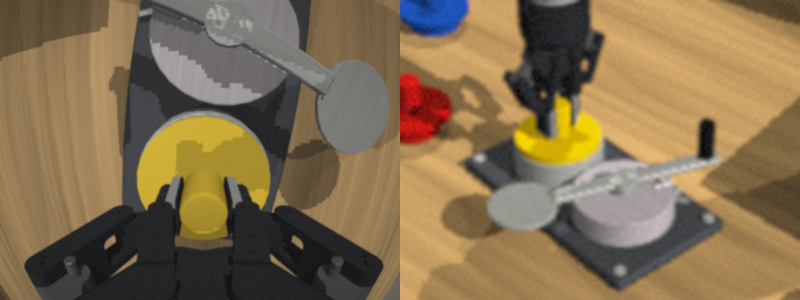

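```bash
python3 - <<'E'
from plant import robot
from h import *
def show(t):
    robot.pause(.15); O=[robot.observe() for _ in range(3)]; o=O[-1]
    print(t,round(o["time"],2),np.mean([a["ft_force"] for a in O],0).round(1),np.mean([a["torque"] for a in O],0).round(2),np.round(o["tool_pos"],5),np.round(o["tcp_rot"],2))
show("now")
for dx in(.0004,.0008): robot.line_to([.6107-dx,-.0795,.1345],vel=.02); show(dx)
E
```

```text
now 23.04 [-6.5  2.8 18. ] [ 0.39  1.33 -0.06] [ 0.61108 -0.07957  0.1369 ] [1.7991e+02 4.0000e-02 9.0010e+01]
0.0004 23.44 [-4.4  1.6 18.7] [ 0.44  0.89 -0.02] [ 0.61101 -0.0796   0.13691] [1.7987e+02 4.0000e-02 9.0010e+01]
0.0008 23.84 [-0.6  2.6 16.4] [ 0.4   0.48 -0.04] [ 0.61095 -0.07959  0.13692] [1.7982e+02 4.0000e-02 9.0020e+01]
```

```bash
python3 - <<'E'
from plant import robot
print(robot.job_done()); o=robot.observe(); print(o["time"],o["ft_force"])
E
```

```text
the job is handed in; nothing more can be done
None
the job is handed in; nothing more can be done
```

I handed the job in at about 24 s: the guard lever is in the marked notch (camera estimates 1.24 and 1.26 rad), and the arm is holding the yellow cap pressed home against the ring's hard stop, level to about 0.2°, with about 18 N.

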